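# Sweep the hair clips into the bottom tray of the vanity tiers

## Robot

A 6-joint arm with a two-finger parallel gripper is mounted at the origin on the work surface. World frame = base frame: x ahead of the robot, y to its left, z up, the work surface at z = 0. Lengths are in m, angles in rad, forces in N, time in s.
With the tool pointing down it reaches from about 0.25 to 0.775 m from the base axis. Payload 4 kg.
Tool frame: the origin (TCP) lies midway between the tips of the shut fingers; the grasp point (between the pads) lies 19 mm behind it; z points along the fingers, y is the direction in which the jaws open and shut (so a half turn about z gives the same grasp; the last joint's range is limited). The gripper opens to 94 mm and grips with 3 to 60 N. Pads are 16 mm wide; open, the fingers measure 119 mm over their backs; the gripper's body (75 mm by 177 mm) begins 78 mm behind the grasp point.
Start: joints at [1.054, 0.087, 1.371, -0, 1.684, -0.103], TCP at [0.221, 0.504, 0.206] pointing down, gripper open.
Joint ranges: [-3.1, 3.1], [-0.76, 2.03], [0.27, 2.55], [-1.08, 4.22], [0.17, 2.65], [-2.57, 2.57]. Speed limits (rad/s): [2.79, 2.79, 3.14, 3.14, 3.14, 3.14].

## Interface

Orientations are given as [roll, pitch, yaw] about the fixed x, y, z axes, in that order (R = Rz(yaw) Ry(pitch) Rx(roll)).
In Python, from bench import robot, cams gives the robot as it stands.
- The arm moves only by the tool step_arm, never from a script. Its argument "plan" is a list that holds one entry, the list of rows, each a list of 5 numbers: the shift along the world's x, y, z in mm, then the turn about the world's z in rad, then the opening in per cent of the stroke, from 0 (shut) to 100 (fully open). In form: [[[tx, ty, tz, turn, fingers], ...]]. A call has 1 to 8 rows; each row is the pose to reach, as a shift and turn from the pose commanded when the call began; what a row does not reach only later rows make up. A row lasts 1/12 s, in which the tool goes at most 41.7 mm and 7.16 degrees, less where a joint would pass 70% of its speed; a pose out of reach is approached as far as the arm can. A call with a gripper value outside its range is refused whole. The fingers move at their own pace and stop on an object; the grip force is fixed at half the most. Time passes only in rows, so rows that repeat a pose let the fingers close. It gives the time, the measured TCP pose, the force and the opening at its end, in the units of the state.
- robot.get_obs(): the state, without advancing time (a new reading comes with each control period).
- cams.snapshot(name): name is "scene" or "top"; returns a dict with "frame" (480x640x3 uint8, red, green, blue), "camera_matrix" (3x3 intrinsics, pixels), "origin" and "attitude" of the camera in the world. Camera axes: x right, y down, z forward; pixel columns grow to the right and rows downward; lengths in m; the calibration is good to about 2 mm. A picture is of the moment at which its call begins. There is no depth.
- robot.close_job(): hands the job in, once; it reports no verdict.
The state is a dict: "time": time; "joint_positions": joint angles; "qvel": joint speeds; "joint_torque": joint torques, N m; "tool_pos": TCP position; "ee_rot": TCP orientation; "wrist_force": force on the tool from outside, world axes, zero at the start; "wrist_torque": the same for the moment, N m; "width": finger opening in m.
Only numpy, scipy, OpenCV 4.12 (cv2) and the standard library are available. Lean on these libraries where they do the work, as an engineer would, in place of code of your own. Each camera call takes 0.05 s, during which the arm holds its last target. There are 200 camera calls.

## Task

Three small brown hair claw clips have been left lying about on the vanity ledge. With the fingertips, gently sweep each of them along the ledge, up over the low front lip of the bottom tray of the pale blue tiers and fully onto the tray's flat floor. Only push them: do not pick them up, pinch them or press down on them, and leave everything else on the ledge and in the tiers standing where it is.

Things in the scene. Friction and masses are not known exactly. Their poses are not given: they have to be found in the camera images.
- tiers: Pale blue plastic stacked tiers, fixed to the ledge, 280 mm deep, 240 mm wide, 162 mm high. Origin: on the ledge (z = 0) at the middle of the bottom tray's front edge; its x axis points level into the tray, y along the front edge, z up. The bottom tray has no front wall: a lip slopes up from the ledge at x = 0 to the flat floor, 3 mm above the ledge, from x = 15 mm on.
- tray_floor (a point): Point on the flat floor of the bottom tray, midway between its side walls, 85 mm behind the front edge, 3 mm above the ledge; axes as tiers. The tray is 232 mm wide inside (116 mm either side of this point). Its side walls are 4 mm thick, 14 mm high from 5 to 35 mm behind the front edge and 28 mm high from there back. The tray is open above up to 155 mm behind its front edge.
- upper_front (a point): Middle of the front edge of the two upper tiers, 155 mm behind the tray's front edge, at the underside of the lower one, 75 mm above the ledge; axes as tiers. From here back to 280 mm the two shallow upper tiers stand on corner posts over the bottom tray, 240 mm wide, the topmost rim 162 mm above the ledge (things in it reach no more than 165 mm).
- clip_a_mid (a point): Centre of one of the three identical dark brown plastic hair claw clips, 36 mm long (its x), 26 mm wide (its y), 20 mm high, about 16 g, loose on the ledge standing on its jaws: the point is 10 mm above what it stands on.
- clip_b_mid (a point): Centre of one of the three identical dark brown plastic hair claw clips, 36 mm long (its x), 26 mm wide (its y), 20 mm high, about 16 g, loose on the ledge standing on its jaws: the point is 10 mm above what it stands on.
- clip_c_mid (a point): Centre of one of the three identical dark brown plastic hair claw clips, 36 mm long (its x), 26 mm wide (its y), 20 mm high, about 16 g, loose on the ledge standing on its jaws: the point is 10 mm above what it stands on.
- comb: Wooden comb, 170 x 40 x 7 mm, lying in the topmost tier; origin at its middle, underside. To be left alone.
- clipper_case: Chrome nail clipper case, 84 x 30 x 16 mm, lying in the topmost tier in front of the comb; origin at its middle, underside. To be left alone.
- ring_dish: White ceramic ring dish, 80 mm across, 36 mm high with its cone, in the middle tier; origin at the centre of its foot. To be left alone.
- brush_cup: Stainless steel toothbrush cup, 74 mm across, 105 mm high, two toothbrushes in it to about 190 mm; origin at the centre of its foot. To be left alone.
- travel_bottle: Green plastic travel bottle, closed, 42 mm across, 124 mm high; origin at the centre of its foot. To be left alone.
- soap_pump: White ceramic soap pump bottle, 68 mm across, 165 mm high; origin at the centre of its foot. To be left alone.
- polish_bottle: Small nail polish bottle with a black cap, 28 mm across, 48 mm high, standing on the ledge; origin at the centre of its foot. To be left alone.
- lens_case: White contact lens case, 62 x 28 x 16 mm (long side along its x), lying on the ledge; origin at its middle, underside. To be left alone.

How it is judged:
By the outcome, as a careful person would: the job done as asked, in the order asked, and still so for the second after the job is handed in, with the robot touching nothing.
It also fails if it takes over 72 s, if anything falls off the work surface, if the arm or the gripper's body presses on something with over 40 N, if the wrist force passes 120 N, or if a joint passes its speed limit or range.

## Working session

There is one attempt and no reset: what is moved stays moved. The work goes in short steps, Python scripts to look and compute and a tool call to move; the robot and the scene stay as the last step left them, time stands still between calls to the robot, and variables do not carry over. Pictures are saved under pics/ and viewed, about 8 in all and at most 12, crops included, and the job is handed in when it is done.

Besides the shell and the picture viewer there is one more tool, called after "Call:" as name(argument=value, ...), one argument or row to a line, values as JSON. step_arm: Moves the arm, as the interface text tells. Its arguments: {"type":"object","properties":{"plan":{"type":"array"}},"required":["plan"]}

```bash
ls; mkdir -p pics; cat > h.py <<'E'
import numpy as np, cv2
from bench import robot, cams
def snap(n,f=None):
    s=cams.snapshot(n)
    if f: cv2.imwrite('pics/'+f,cv2.cvtColor(s['frame'],cv2.COLOR_RGB2BGR))
    return s
def Rm(s):
    a=np.array(s['attitude'],float)
    if a.shape==(3,3): return a
    from scipy.spatial.transform import Rotation as R
    return R.from_euler('xyz',a).as_matrix() if a.size==3 else R.from_quat(a).as_matrix()
def ray(s,u,v,z):
    d=Rm(s)@np.linalg.solve(s['camera_matrix'],[u,v,1]); o=np.array(s['origin'])
    return o+d*(z-o[2])/d[2]
E
python3 - <<'E'
from h import *
for n in('top','scene'):
    s=snap(n,n+'0.png'); print(n,s['camera_matrix'],s['origin'],s['attitude'])
print(robot.get_obs())
E
```

```text
pics
top [[511.54384963   0.         320.79184586]
 [  0.         511.54384963 240.5877914 ]
 [  0.           0.           1.        ]] [ 0.43635427 -0.03961285  1.32017263] [-3.02279329  0.01679768 -1.5905108 ]
scene [[466.24884419   0.         322.48163164]
 [  0.         466.24884419 246.95803395]
 [  0.           0.           1.        ]] [ 0.9909112  -0.6199666   0.91549307] [-2.40851062 -0.0041488   0.61635716]
{'time': 0.1, 'joint_positions': array([ 1.05388019e+00,  8.78783798e-02,  1.37206804e+00,  2.43923678e-05,
        1.68359800e+00, -1.03091755e-01]), 'qvel': array([-0.00228217, -0.00100692, -0.00539501,  0.00031111, -0.00024157,
        0.00033819]), 'joint_torque': array([ 3.79806253e-03, -3.41250980e+01, -3.03301406e+01,  7.21081230e-02,
        3.03708413e-02, -8.51996720e-05]), 'tool_pos': array([0.22091537, 0.50315645, 0.2044405 ]), 'ee_rot': array([-3.13965374e+00, -2.24969215e-04,  2.72777077e+00]), 'wrist_force': array([-0.01444744,  0.37798906,  0.37765735]), 'wrist_torque': array([-0.00519623, -0.05016197, -0.02256784]), 'width': 0.0942097071914165}
```

View pics/top0.png

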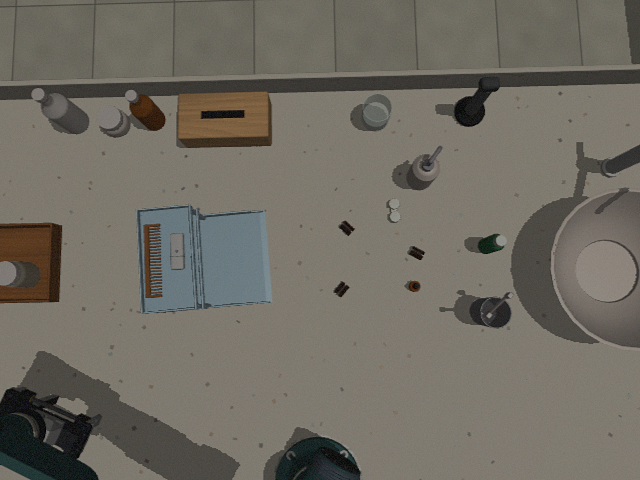

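View pics/scene0.png

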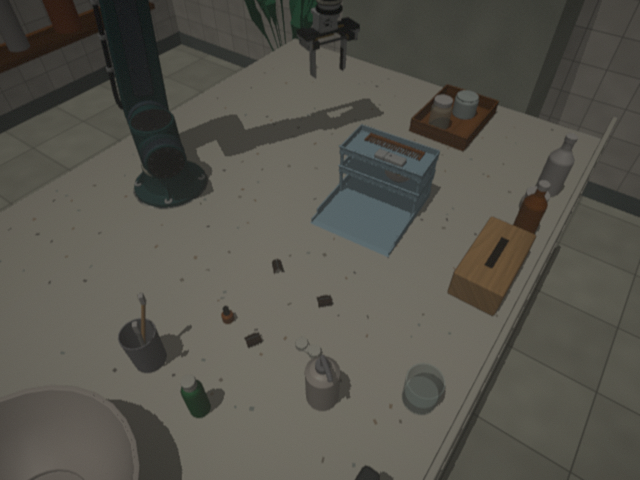

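The top view shows clips at about (346,228), (342,289) and (416,253). The tray's front edge runs from (265,211) to (271,302), the polish bottle is at (414,286) and the lens case at (393,210). The scene view agrees.

```bash
cat >> h.py <<'E'
def clips(s,box=(150,200,450,320)):
    x0,y0,x1,y1=box; g=s['frame'].max(2)[y0:y1,x0:x1]; 
    m=(g<55).astype(np.uint8); m=cv2.morphologyEx(m,cv2.MORPH_CLOSE,np.ones((3,3)))
    r=[]
    for c in cv2.findContours(m,0,2)[0]:
        if cv2.contourArea(c)<25: continue
        (u,v),wh,a=cv2.minAreaRect(c+np.array([x0,y0])); r.append((round(u,1),round(v,1),np.round(wh,1),round(a),np.round(ray(s,u,v,.012)*1000)[:2]))
    return r
E
python3 - <<'E'
from h import *
s=snap('top')
for c in clips(s): print(*c)
f=s['frame']; print(f[285:293,336:348].max(2))
hsv=cv2.cvtColor(f,cv2.COLOR_RGB2HSV); print('tray',hsv[260,240],'ledge',hsv[260,300])
b=((hsv[...,0]>92)&(hsv[...,0]<112)&(hsv[...,1]>50)).astype(np.uint8); b[:, :203]=0; b[:,300:]=0
c=max(cv2.findContours(b,0,2)[0],key=cv2.contourArea); p=cv2.approxPolyDP(c,4,True)[:,0]
for q in p: print(q,np.round(ray(s,*q,0.003)*1000))
for n,q,z in(('lens',(393,210),.01),('polish',(414,286),.04),('cup',(490,312),.1),('pump',(425,170),.1),('green',(499,241),.124),('upfrontL',(190,207),.162),('upfrontR',(197,306),.162)): print(n,np.round(ray(s,*q,z)*1000)[:2])
o=cv2.resize(f[195:325,190:450],None,fx=3,fy=3,interpolation=2); cv2.imwrite('pics/c1.png',cv2.convertScaleAbs(o[...,::-1],alpha=1.5))
E
```

```text
413.5 287.0 [8. 9.] 90 [ 469. -254.]
340.9 288.9 [ 9.1 13.4] 39 [468. -69.]
416.3 252.9 [13.   8.5] 27 [ 556. -265.]
345.9 227.8 [12.8  9.1] 41 [625. -86.]
[[132 100  61  25  42  37  31  36  57  78  56  72]
 [132  91  40  39  31  11  38  46  41  31  32  29]
 [ 71  45  35  35  25  39  38  52  33  26  34  21]
 [ 35  17  40  28  39  31  56  43  35  19  32  16]
 [ 27  36  30  43  32  46  41  29  28  29  40  63]
 [ 27  32  24  37  44  42  31  30  33  34  61 116]
 [ 16  25  30  50  41  36  36  32  33  34 112 130]
 [ 34  39  52  44  32  29  24  37  25  83 122 127]]
tray [ 99  42 129] ledge [ 19  29 124]
[292 463] [43. 61.  3.]
[277 471] [25. 99.  3.]
[285 470] [27. 79.  3.]
[280 475] [15. 91.  3.]
[287 479] [ 5. 74.  3.]
[283 467] [34. 84.  3.]
lens [ 669. -209.]
polish [ 471. -251.]
cup [ 405. -416.]
pump [ 750. -279.]
green [ 569. -440.]
upfrontL [660. 277.]
upfrontR [432. 259.]
```

View pics/c1.png

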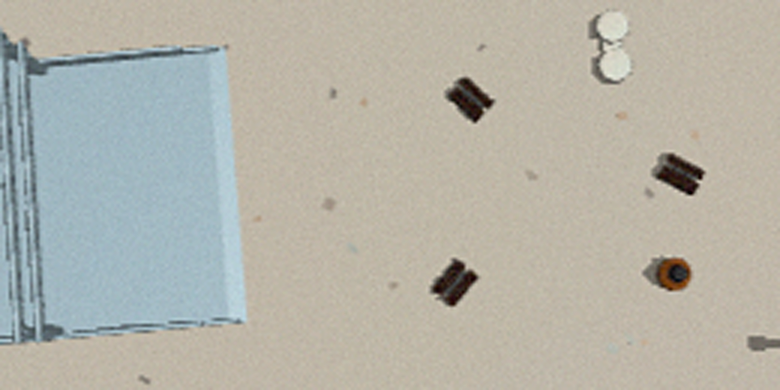

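The crop shows the tray's front corners at about (265,210) and (271,302) in full-image pixels. The three clips lie in well-separated lanes, so I'll work out their positions in the tray frame.

```bash
cat >> h.py <<'E'
def tray(s):
    L=ray(s,265,210,0.)[:2];R=ray(s,271.3,302.5,0.)[:2]
    o=(L+R)/2; y=(R-L)/np.linalg.norm(R-L); x=np.array([-y[1],y[0]]); 
    return o,x,y
E
python3 - <<'E'
from h import *
s=snap('top'); o,x,y=tray(s); print(o,x,y, 'yaw',np.arctan2(x[1],x[0]))
L=ray(s,265,210,0.)[:2];R=ray(s,271.3,302.5,0.)[:2];print(np.linalg.norm(R-L))
for c in clips(s): d=c[4]/1000-o; print(c[4],np.round([d@x*1000,d@y*1000]))
for t in((60,0),(60,-80),(60,80),(155,0)): print(t, np.round((o*1000+t[0]*x+t[1]*y)))
# scene check of clips
s2=snap('scene')
for c in clips(s2,(190,240,360,360)): print(*c)
E
```

```text
[0.55772309 0.11690561] [ 0.06029032 -0.99818088] [-0.99818088 -0.06029032] yaw -1.510469416854322
0.24164396040039518
[ 470. -253.] [364. 110.]
[468. -69.] [180. 101.]
[ 556. -265.] [381.  25.]
[626. -87.] [208. -56.]
(60, 0) [561.  57.]
(60, -80) [641.  62.]
(60, 80) [481.  52.]
(155, 0) [567. -38.]
253.2 339.1 [10.4 14.6] 69 [ 558. -267.]
226.0 310.0 [6. 8.] 0 [ 455. -245.]
324.6 300.4 [ 9.2 12.8] 81 [626. -90.]
277.3 265.1 [10.9  8.7] 83 [467. -70.]
```

Call:
step_arm(
  plan=[
    [[18,-29,5,-0.05,18],[36,-58,10,-0.1,18],[54,-87,15,-0.15,18],[72,-116,15,-0.2,18],[90,-145,15,-0.25,18],[108,-174,15,-0.3,18],[126,-203,15,-0.35,18],[144,-232,15,-0.4,18]],
  ],
)

```text
time: 0.92
tool_pos: [0.3656, 0.2701, 0.2206]
ee_rot: [3.141, 0.0, 2.326]
wrist_force: [0.3, -0.1, -0.2]
width: 0.0439
```

Call:
step_arm(
  plan=[
    [[18,-29,0,-0.05,18],[36,-58,0,-0.1,18],[54,-87,0,-0.15,18],[72,-116,0,-0.2,18],[90,-145,0,-0.25,18],[108,-174,0,-0.3,18],[126,-203,0,-0.35,18],[144,-232,0,-0.4,18]],
  ],
)

```text
time: 1.58
tool_pos: [0.5097, 0.0379, 0.2205]
ee_rot: [3.141, 0.0, 1.925]
wrist_force: [0.2, 1.2, -0.0]
width: 0.0168
```

Call:
step_arm(
  plan=[
    [[18,-29,0,-0.06,18],[36,-58,0,-0.12,18],[54,-87,0,-0.18,18],[72,-116,-20,-0.24,18],[90,-145,-40,-0.3,18],[108,-172,-70,-0.357,18],[117,-185,-100,-0.357,18],[117,-185,-120,-0.357,18]],
  ],
)

```text
time: 2.25
tool_pos: [0.6259, -0.1488, 0.0959]
ee_rot: [-3.138, 0.0, 1.567]
wrist_force: [-0.7, 0.5, -0.1]
width: 0.0172
```

Call:
step_arm(
  plan=[
    [[0,0,-25,0,18],[0,0,-50,0,18],[0,0,-70,0,18],[0,0,-80,0,18],[0,0,-85,0,18],[0,0,-87,0,18],[0,0,-87,0,18]],
  ],
)

```text
time: 2.83
tool_pos: [0.6267, -0.1455, 0.0143]
ee_rot: [3.14, 0.0, 1.571]
wrist_force: [0.2, 1.0, -0.2]
width: 0.0172
```

```bash
python3 - <<'E'
from h import *
o=robot.get_obs(); print(o['tool_pos'],o['ee_rot'],o['width'],o['wrist_force'])
s=snap('scene'); f=s['frame'][200:360,180:420]; cv2.imwrite('pics/s1.png',cv2.convertScaleAbs(cv2.resize(f,None,fx=3,fy=3,interpolation=2)[...,::-1],alpha=1.5))
E
```

```text
[ 0.62671947 -0.14550929  0.01427361] [3.14034602e+00 3.71209392e-04 1.57091833e+00] 0.017184341769049066 [ 0.18978798  0.96308246 -0.20091815]
```

View pics/s1.png

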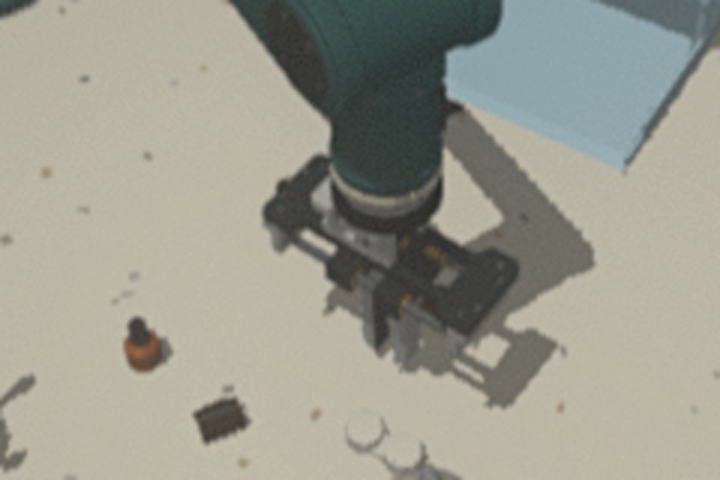

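The fingers stand just behind clip A at crop position (385,350), with nothing else near. I'll lower slightly and sweep.

Call:
step_arm(
  plan=[
    [[0,0,-7,0,18],[0,8,-7,0,18],[0,16,-7,0,18],[0,24,-7,0,18],[0,32,-7,0,18],[0,40,-7,0,18],[0,48,-7,0,18],[0,56,-7,0,18]],
  ],
)

```text
time: 3.55
tool_pos: [0.6262, -0.0883, 0.0067]
ee_rot: [3.141, 0.0, 1.571]
wrist_force: [0.2, 0.4, 0.0]
width: 0.0164
```

Call:
step_arm(
  plan=[
    [[0,8,0,0,18],[0,16,0,0,18],[0,24,0,0,18],[0,32,0,0,18],[0,40,0,0,18],[0,48,0,0,18],[0,56,0,0,18],[0,64,0,0,18]],
  ],
)

```text
time: 4.22
tool_pos: [0.6262, -0.0246, 0.0065]
ee_rot: [3.141, 0.0, 1.571]
wrist_force: [-0.1, 0.6, 0.7]
width: 0.0168
```

Call:
step_arm(
  plan=[
    [[0,8,0,0,18],[0,16,0,0,18],[0,24,0,0,18],[0,32,0,0,18],[0,40,0,0,18],[0,48,0,0,18],[0,56,0,0,18],[0,64,0,0,18]],
  ],
)

```text
time: 4.88
tool_pos: [0.6261, 0.0394, 0.0065]
ee_rot: [3.142, -0.0, 1.571]
wrist_force: [-0.6, -0.5, 0.1]
width: 0.0172
```

```bash
python3 - <<'E'
from h import *
s=snap('scene'); f=s['frame'][150:330,220:460]; cv2.imwrite('pics/s2.png',cv2.convertScaleAbs(cv2.resize(f,None,fx=3,fy=3,interpolation=2)[...,::-1],alpha=1.5))
E
```

```text
(no output)
```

View pics/s2.png

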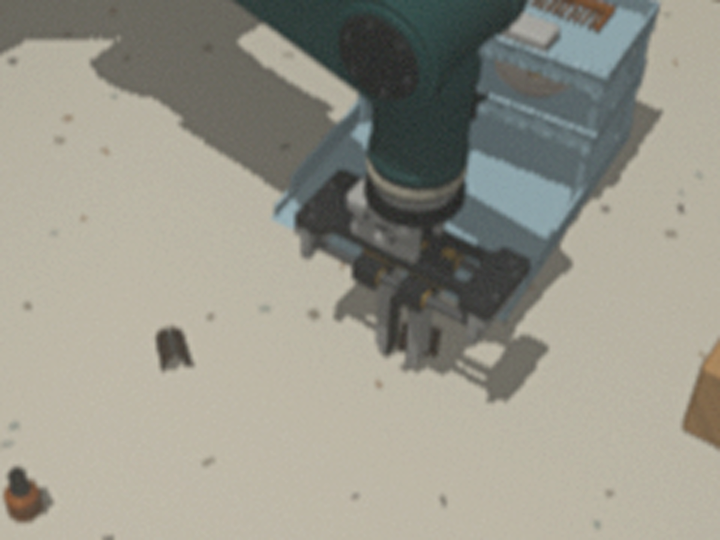

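Clip A shows just ahead of the fingertips at crop (400–435, 340), so I'll continue over the lip.

Call:
step_arm(
  plan=[
    [[0,8,0,0,18],[0,16,0,0,18],[0,24,1,0,18],[0,32,2,0,18],[0,40,3,0,18],[0,48,4,0,18],[0,56,4,0,18],[0,64,4,0,18]],
  ],
)

```text
time: 5.6
tool_pos: [0.6263, 0.1034, 0.0108]
ee_rot: [3.141, 0.0, 1.571]
wrist_force: [0.5, -0.2, 0.3]
width: 0.0169
```

Call:
step_arm(
  plan=[
    [[0,8,0,0,18],[0,16,0,0,18],[0,24,0,0,18],[0,32,0,0,18],[0,40,0,0,18],[0,48,0,0,18],[0,54,0,0,18],[0,58,0,0,18]],
  ],
)

```text
time: 6.27
tool_pos: [0.6261, 0.1616, 0.0105]
ee_rot: [3.142, -0.0, 1.571]
wrist_force: [0.1, -0.7, -0.3]
width: 0.0169
```

Call:
step_arm(
  plan=[
    [[0,0,0,0,18],[0,-10,0,0,18],[0,-25,5,0,18],[0,-30,30,0,18],[0,-45,60,0,18],[0,-60,90,0,18],[-20,-90,100,-0.05,18],[-40,-120,100,-0.1,18]],
  ],
)

```text
time: 6.93
tool_pos: [0.5886, 0.038, 0.1157]
ee_rot: [3.132, 0.0, 1.468]
wrist_force: [-0.3, -1.0, -0.3]
width: 0.0169
```

```bash
python3 - <<'E'
from h import *
s=snap('scene'); f=s['frame'][150:330,220:460]; cv2.imwrite('pics/s3.png',cv2.convertScaleAbs(cv2.resize(f,None,fx=3,fy=3,interpolation=2)[...,::-1],alpha=1.5))
E
```

```text
(no output)
```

View pics/s3.png

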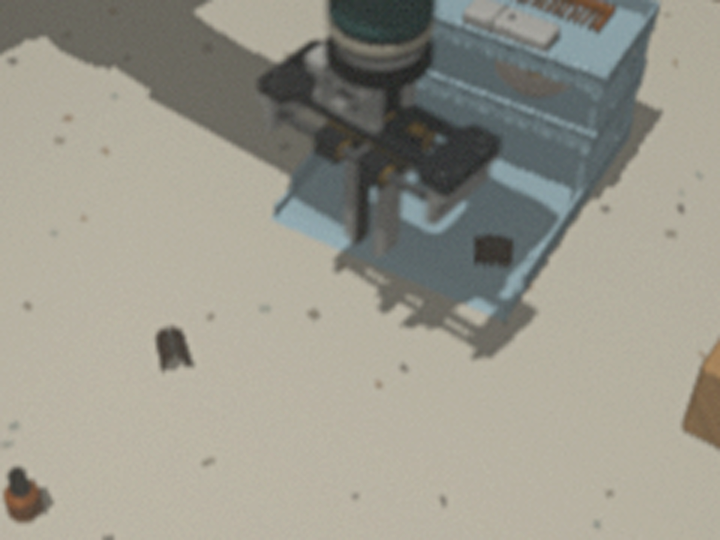

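Clip A is on the tray floor at crop (493,250). Next is clip B, swept slightly towards the middle.

Call:
step_arm(
  plan=[
    [[-22,-30,0,0,18],[-44,-60,0,0,18],[-66,-90,0,0,18],[-88,-120,0,0,18],[-110,-150,0,0,18],[-124,-171,0,0,18],[-124,-171,-20,0,18],[-124,-171,-50,0,18]],
  ],
)

```text
time: 7.65
tool_pos: [0.4635, -0.1344, 0.0639]
ee_rot: [3.133, 0.003, 1.466]
wrist_force: [0.6, -0.4, -0.6]
width: 0.0167
```

Call:
step_arm(
  plan=[
    [[0,0,-20,0,18],[0,0,-40,0,18],[0,0,-50,0,18],[0,0,-52,0,18],[0,0,-53,0,18],[0,0,-53,0,18]],
  ],
)

```text
time: 8.15
tool_pos: [0.4628, -0.1311, 0.0086]
ee_rot: [3.14, 0.001, 1.47]
wrist_force: [-0.2, -0.6, 0.2]
width: 0.017
```

Call:
step_arm(
  plan=[
    [[0,0,-2,0,18],[1,10,-2,0,18],[2,20,-2,0,18],[3,28,-2,0,18],[4,36,-2,0,18],[5,44,-2,0,18],[5,52,-2,0,18],[6,60,-2,0,18]],
  ],
)

```text
time: 8.82
tool_pos: [0.4681, -0.0694, 0.0055]
ee_rot: [3.142, 0.0, 1.471]
wrist_force: [-0.2, -0.4, 0.5]
width: 0.0168
```

Call:
step_arm(
  plan=[
    [[1,8,0,0,18],[2,16,0,0,18],[2,24,0,0,18],[3,32,0,0,18],[4,40,0,0,18],[5,48,0,0,18],[6,56,0,0,18],[6.5,64,0,0,18]],
  ],
)

```text
time: 9.48
tool_pos: [0.4748, -0.0056, 0.0055]
ee_rot: [3.141, -0.0, 1.471]
wrist_force: [-1.0, -0.1, -0.7]
width: 0.017
```

Call:
step_arm(
  plan=[
    [[1,8,0,0,18],[2,16,0,0,18],[2,24,0,0,18],[3,32,0,0,18],[4,40,0,0,18],[5,48,0,0,18],[6,56,0,0,18],[6.5,64,0,0,18]],
  ],
)

```text
time: 10.15
tool_pos: [0.4813, 0.0584, 0.0055]
ee_rot: [3.141, -0.0, 1.471]
wrist_force: [0.2, 0.2, 0.2]
width: 0.0169
```

```bash
python3 - <<'E'
from h import *
s=snap('scene'); f=s['frame'][150:330,220:460]; cv2.imwrite('pics/s4.png',cv2.convertScaleAbs(cv2.resize(f,None,fx=3,fy=3,interpolation=2)[...,::-1],alpha=1.5))
E
```

```text
(no output)
```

View pics/s4.png

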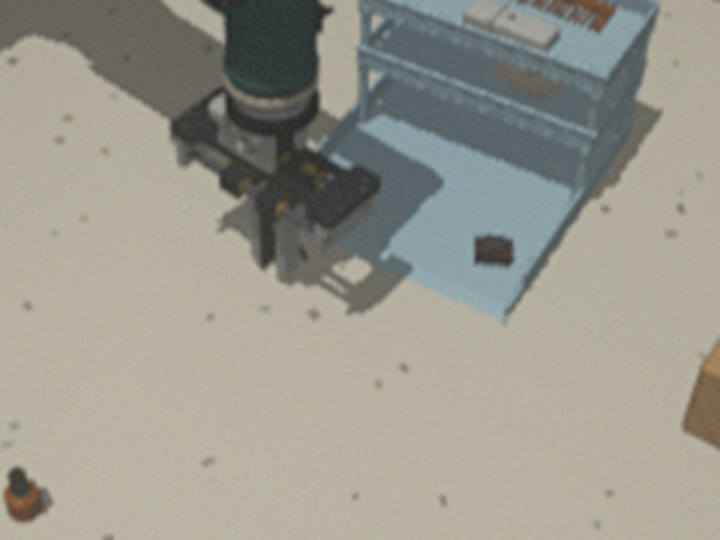

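Clip B is still ahead of the fingers at crop (305,250), so I'll carry it over the lip.

Call:
step_arm(
  plan=[
    [[1,8,1,0,18],[2,16,2,0,18],[2,24,3,0,18],[3,32,4,0,18],[4,40,5,0,18],[5,48,5,0,18],[6,56,5,0,18],[6.5,64,5,0,18]],
  ],
)

```text
time: 10.87
tool_pos: [0.4878, 0.1224, 0.0106]
ee_rot: [3.141, 0.0, 1.471]
wrist_force: [-0.4, 0.8, -1.2]
width: 0.0165
```

Call:
step_arm(
  plan=[
    [[1,8,0,0,18],[2,16,0,0,18],[2,24,0,0,18],[3,32,0,0,18],[4,38,0,0,18],[4,42,0,0,18],[4,42,0,0,18]],
  ],
)

```text
time: 11.45
tool_pos: [0.4916, 0.1644, 0.0104]
ee_rot: [-3.142, -0.0, 1.472]
wrist_force: [0.0, 0.1, -1.1]
width: 0.017
```

Call:
step_arm(
  plan=[
    [[-1,-10,0,0,18],[-2,-25,5,0,18],[-3,-30,30,0,18],[-4,-45,60,0,18],[-4,-60,90,0.03,18],[0,-90,100,0.06,18],[8,-125,100,0.1,18],[16,-160,100,0.1,18]],
  ],
)

```text
time: 12.12
tool_pos: [0.5082, 0.0015, 0.1124]
ee_rot: [3.138, 0.001, 1.573]
wrist_force: [0.8, 0.4, -0.9]
width: 0.017
```

```bash
python3 - <<'E'
from h import *
s=snap('scene'); f=s['frame'][150:350,190:430]; cv2.imwrite('pics/s5.png',cv2.convertScaleAbs(cv2.resize(f,None,fx=3,fy=3,interpolation=2)[...,::-1],alpha=1.5))
t=snap('top')
for c in clips(t): print(*c)
print(robot.get_obs()['tool_pos'])
E
```

```text
413.0 286.0 [8.5 8.5] 45 [ 472. -253.]
240.3 282.8 [ 9.3 13.4] 31 [489. 187.]
416.3 252.9 [13.   8.5] 27 [ 556. -265.]
306.5 272.5 [93. 75.] 90 [512.  17.]
241.6 227.5 [12.4  8.9] 60 [631. 184.]
[ 0.50817467 -0.001847    0.11089916]
```

View pics/s5.png

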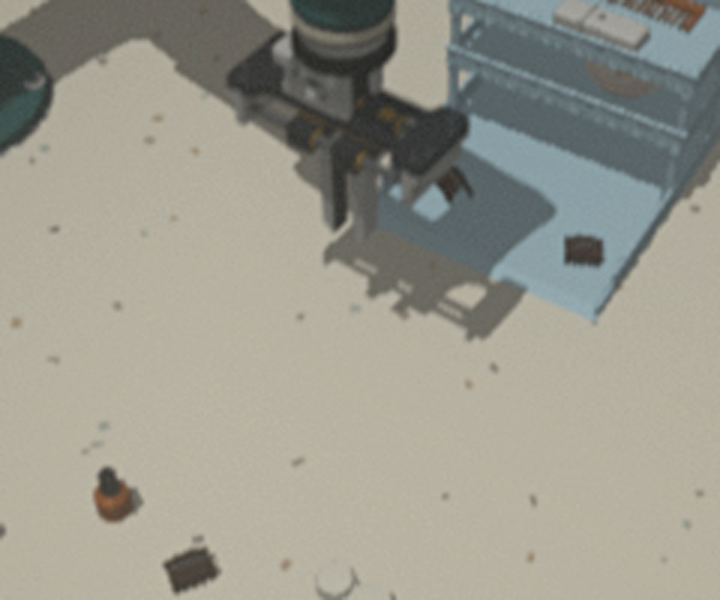

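Both clips are on the floor, at about (489,187) and (631,184) mm. Clip C is still at (556,-266), so it goes next, straight down the middle lane.

Call:
step_arm(
  plan=[
    [[6,-38,0,0,18],[12,-76,0,0,18],[18,-114,0,0,18],[24,-152,0,0,18],[30,-190,0,0,18],[36,-228,0,0,18],[42,-266,0,0,18],[48,-304,0,0,18]],
  ],
)

```text
time: 12.88
tool_pos: [0.555, -0.302, 0.1102]
ee_rot: [-3.141, -0.001, 1.57]
wrist_force: [0.3, 0.5, -0.3]
width: 0.017
```

Call:
step_arm(
  plan=[
    [[1,-25,0,0,18],[1,-27,-10,0,18],[1,-27,-40,0,18],[1,-27,-70,0,18],[1,-27,-95,0,18],[1,-27,-102,0,18],[1,-27,-104,0,18],[1,-27,-104,0,18]],
  ],
)

```text
time: 13.55
tool_pos: [0.5566, -0.3267, 0.0065]
ee_rot: [-3.141, -0.001, 1.571]
wrist_force: [-0.1, -1.2, 0.8]
width: 0.017
```

Call:
step_arm(
  plan=[
    [[0,9,0,0,18],[0,18,0,0,18],[0,27,0,0,18],[0,35,0,0,18],[0,43,0,0,18],[0,51,0,0,18],[0,59,0,0,18],[0,67,0,0,18]],
  ],
)

```text
time: 14.22
tool_pos: [0.5567, -0.2595, 0.0066]
ee_rot: [3.141, 0.0, 1.571]
wrist_force: [0.9, -0.0, 0.4]
width: 0.0168
```

Call:
step_arm(
  plan=[
    [[0,8,0,0,18],[0,16,0,0,18],[0,24,0,0,18],[0,32,0,0,18],[0,40,0,0,18],[0,48,0,0,18],[0,56,0,0,18],[0,64,0,0,18]],
  ],
)

```text
time: 14.88
tool_pos: [0.5566, -0.1956, 0.0065]
ee_rot: [3.142, -0.0, 1.571]
wrist_force: [-0.4, -0.3, -0.4]
width: 0.0168
```

Call:
step_arm(
  plan=[
    [[0,8,0,0,18],[0,16,0,0,18],[0,24,0,0,18],[0,32,0,0,18],[0,40,0,0,18],[0,48,0,0,18],[0,56,0,0,18],[0,64,0,0,18]],
  ],
)

```text
time: 15.55
tool_pos: [0.5566, -0.1316, 0.0065]
ee_rot: [3.142, -0.0, 1.571]
wrist_force: [-0.3, 0.5, 0.1]
width: 0.0169
```

```bash
python3 - <<'E'
from h import *
s=snap('scene'); f=s['frame'][150:350,190:430]; cv2.imwrite('pics/s6.png',cv2.convertScaleAbs(cv2.resize(f,None,fx=3,fy=3,interpolation=2)[...,::-1],alpha=1.5))
E
```

```text
(no output)
```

View pics/s6.png

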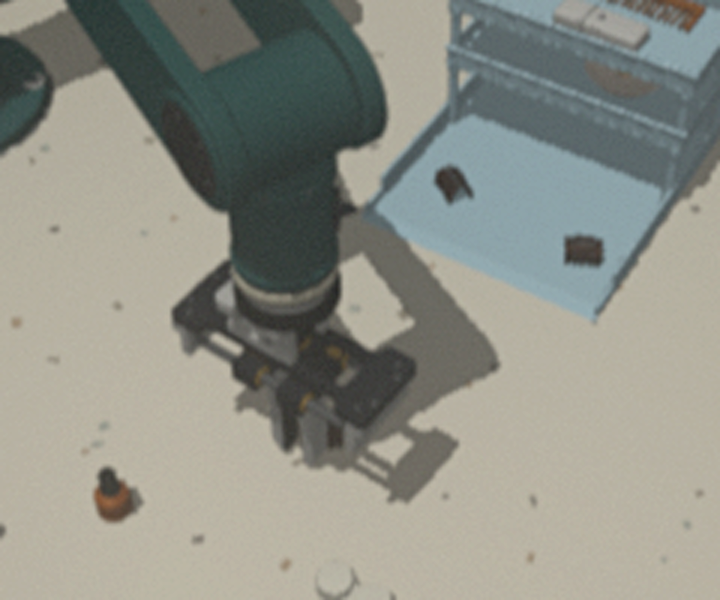

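Clip C is ahead of the fingers at crop (335,430) and still held by them. I'll continue with a slight drift to +x.

Call:
step_arm(
  plan=[
    [[0,8,0,0,18],[0,16,0,0,18],[1,24,0,0,18],[1,32,0,0,18],[2,40,0,0,18],[2,48,0,0,18],[2,56,0,0,18],[2,64,0,0,18]],
  ],
)

```text
time: 16.27
tool_pos: [0.5587, -0.0676, 0.0065]
ee_rot: [3.142, -0.0, 1.571]
wrist_force: [-0.2, -0.5, -0.7]
width: 0.0168
```

Call:
step_arm(
  plan=[
    [[0,8,0,0,18],[0,16,0,0,18],[1,24,0,0,18],[1,32,0,0,18],[2,40,0,0,18],[2,48,0,0,18],[2,56,0,0,18],[2,64,0,0,18]],
  ],
)

```text
time: 16.93
tool_pos: [0.5607, -0.0036, 0.0065]
ee_rot: [3.142, 0.0, 1.571]
wrist_force: [-0.6, 0.7, -0.2]
width: 0.0168
```

```bash
python3 - <<'E'
from h import *
s=snap('scene'); f=s['frame'][150:300,240:440]; cv2.imwrite('pics/s7.png',cv2.convertScaleAbs(cv2.resize(f,None,fx=4,fy=4,interpolation=2)[...,::-1],alpha=1.5))
E
```

```text
(no output)
```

View pics/s7.png

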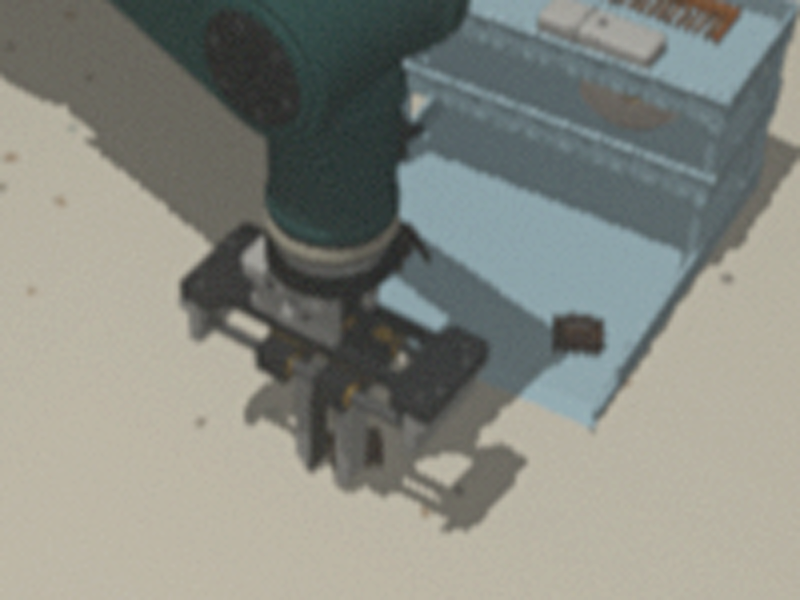

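Clip C is still centred ahead of the fingers, with both ends visible at crop (325,440) and (375,445). I'll finish the sweep.

Call:
step_arm(
  plan=[
    [[0,8,0,0,18],[0,16,0,0,18],[0,24,0,0,18],[0,32,0,0,18],[0,40,0,0,18],[0,48,0,0,18],[0,56,0,0,18],[0,64,1,0,18]],
  ],
)

```text
time: 17.65
tool_pos: [0.5604, 0.0604, 0.0073]
ee_rot: [-3.141, 0.0, 1.571]
wrist_force: [-0.5, 0.4, -0.2]
width: 0.0171
```

Call:
step_arm(
  plan=[
    [[0,8,1,0,18],[0,16,2,0,18],[0,24,3,0,18],[0,32,3,0,18],[0,40,3,0,18],[0,48,3,0,18],[0,56,3,0,18],[0,64,3,0,18]],
  ],
)

```text
time: 18.32
tool_pos: [0.5606, 0.1243, 0.0105]
ee_rot: [3.142, 0.0, 1.571]
wrist_force: [-0.6, -0.4, 0.2]
width: 0.0168
```

Call:
step_arm(
  plan=[
    [[0,8,0,0,18],[0,16,0,0,18],[0,24,0,0,18],[0,31,0,0,18],[0,37,0,0,18],[0,40,0,0,18],[0,40,0,0,18]],
  ],
)

```text
time: 18.9
tool_pos: [0.5606, 0.1644, 0.0104]
ee_rot: [3.142, -0.0, 1.572]
wrist_force: [-0.1, 0.1, -0.6]
width: 0.017
```

Call:
step_arm(
  plan=[
    [[0,-10,0,0,18],[0,-25,5,0,18],[0,-30,30,0,18],[0,-45,60,0,18],[0,-60,90,0,18],[-20,-90,120,0,18],[-50,-120,130,0,18],[-70,-150,140,0,18]],
  ],
)

```text
time: 19.57
tool_pos: [0.4914, 0.0138, 0.1519]
ee_rot: [3.139, 0.001, 1.571]
wrist_force: [0.6, -1.4, 0.3]
width: 0.0168
```

Call:
step_arm(
  plan=[
    [[-10,-35,0,0,18],[-20,-70,0,0,18],[-40,-100,0,0,18],[-60,-120,0,0,18],[-60,-120,0,0,18]],
  ],
)

```text
time: 19.98
tool_pos: [0.4288, -0.1086, 0.1499]
ee_rot: [-3.14, 0.002, 1.564]
wrist_force: [1.0, -0.1, 0.4]
width: 0.0172
```

```bash
python3 - <<'E'
from h import *
print(robot.get_obs()['qvel'].round(3))
t=snap('top'); o,x,y=tray(t)
for c in clips(t,(150,140,450,320)): d=c[4]/1000-o; print(*c,'tray',np.round([-d@x*1000,d@y*1000]))
a=t['frame'][150:330,130:390]; cv2.imwrite('pics/t2.png',cv2.convertScaleAbs(cv2.resize(a,None,fx=3,fy=3,interpolation=2)[...,::-1],alpha=1.5))
E
```

```text
[ 0.068  0.034 -0.033  0.064 -0.032  0.069]
240.5 283.0 [ 8.9 13. ] 27 [488. 187.] tray [74. 65.]
374.0 290.0 [58. 88.] 90 [ 464. -153.] tray [-264.  110.]
240.8 253.2 [12.7  9.2] 45 [565. 186.] tray [ 69. -11.]
241.6 227.5 [12.4  8.9] 60 [631. 184.] tray [ 63. -77.]
```

View pics/t2.png

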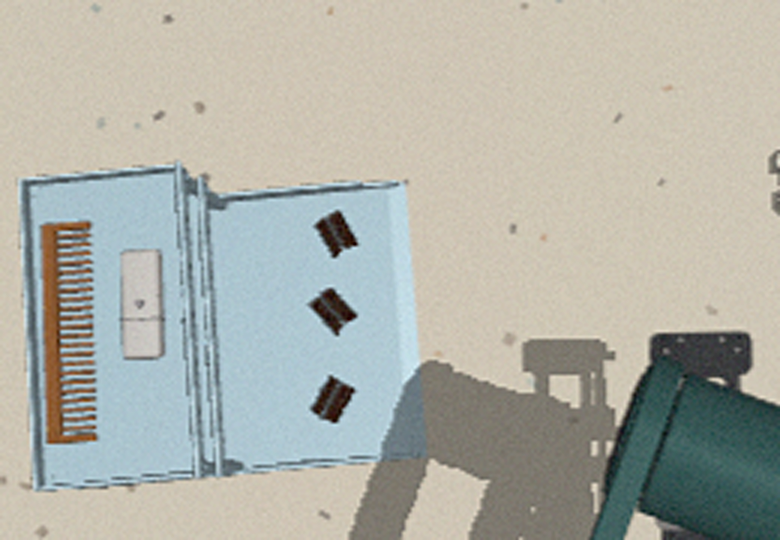

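The top view shows all three clips upright on the flat floor, 63–74 mm behind the front edge. They are well clear of the lip and side walls, and the arm is clear of everything.

Call:
step_arm(
  plan=[
    [[0,0,0,0,18],[0,0,0,0,18],[0,0,0,0,18],[0,0,0,0,18]],
  ],
)

```text
time: 20.37
tool_pos: [0.4324, -0.1039, 0.1497]
ee_rot: [-3.141, -0.0, 1.573]
wrist_force: [-0.3, 0.9, 0.3]
width: 0.0173
```

```bash
python3 - <<'E'
from h import *
print(robot.close_job(), robot.get_obs()['time'])
E
```

```text
the job is handed in; nothing more can be done
the job is handed in; nothing more can be done
```

I swept all three clips over the lip and onto the bottom tray's floor, then handed the job in at about 20 s of the 72 s allowed. I pushed with the fingertips held a fixed 17 mm apart, so nothing was pinched or pressed. The wrist force stayed under about 2 N at every reading.

The last top view, taken with the arm withdrawn, puts the clip centres 63, 69 and 74 mm behind the front edge. Sideways they sit at -77, -11 and +65 mm, so all are standing on the flat floor, clear of the walls.

The comb and clipper case looked undisturbed in that view. I didn't re-measure the bottles, cup, lens case or ring dish at the end. The fingers and gripper never came near them, and no check failed or disagreed.

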